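# Set up the clamped drill/driver for threaded inserts

## Task

The drill/driver clamped in the bench vise is about to run threaded inserts into stool legs: put it in low gear by sliding the gear selector on its top fully forward, towards the chuck, and turn the clutch collar to 7. Leave the other things on the bench where they are.

Things in the scene. Friction and masses are not known exactly. Their poses are not given: they have to be found in the camera images.
- drill: Cordless drill/driver standing upright, clamped by its battery in a twin-screw wooden vise; drill and vise are fixed. Origin: on the bench top in the middle of the vise. Own +x: level, where the chuck points; +y: the drill's left seen from behind; z up. The drill's axis is level along x at y = 0, 200 mm above the bench. Grey motor housing: x -70 to 55 mm, radius 30 mm.
- chuck_front (a point): Front face of the black chuck, on the drill's axis (drill x = 131 mm). The chuck begins at x = 85 mm, radius 22 mm, tapering to 13 mm at this face; a thin steel bit holder (radius 6 mm) goes on to x = 188 mm. Axes as the drill's.
- vise_top (a point): Middle of the vise at the height of its jaw tops (85 mm above the bench), straight above drill's origin; axes as the drill's. Jaws 38 mm thick, from y = 38 to 77 mm on either side, up to 340 mm long in x. Two handwheels of 72 mm diameter at x = -118 and 118 mm reach out to y = -125 mm; a foot board 18 mm high reaches y = +126 mm.
- clutch (a joint): Turn of the clutch collar about the drill's +x, right-handed: grows clockwise seen from behind (left side rises). Setting n is at (n-1) x 0.3491 rad (20 degrees): 1 at 0, 7 at 2.094, drilling mark 5.236; stops at both ends. Clicks into each setting: about 0.15 N m (5 N at a rib) to leave it; let go near the crest between two it may hang there. Starts from 10 up to the drilling mark.
- clutch_grip (a point): On the drill's axis, mid-length of the collar's grip band (drill x = 76 mm, height 200 mm); turns with the collar, its x along the drill's x. Black grip band, 17 mm long (x 67.5 to 84.5 mm): core of 26 mm radius and six straight ribs along the axis, 8 mm wide, outer radius 32 mm, at 30, 90, 150, 210, 270, 330 degrees from the point's own z (turning about its x).
- scale_pointer (a point): White pointer on top of the grey housing (drill x = 52 mm, 230 mm high), just behind the collar; axes as the drill's. The setting is read here on the collar's scale band (x 55 to 67 mm, radius 27.5 mm): white ticks 20 degrees apart, numerals at 1, 3, 5 ... 15, a dot at each even setting, and a solid pointed bar (drilling) after 15.
- gear (a joint): Slide of the gear selector along the drill's x: 0 = back (gear 2, high), 0.012 m = fully forward towards the chuck, at its stop (gear 1, low). Friction about 4 N; it stays where it is left. Starts within 2 mm of the back stop.
- gear_rib (a point): Centre of the top of the selector's thumb rib, 241 mm high, on the drill's middle line (drill x = -12 mm when back); moves with it. Black rib 6 mm along x, 17 mm wide, standing 9 mm above the flat grey bridge (26 mm wide, top 232 mm high, drill x -40 to 32 mm). A slab 3 mm high goes 22 mm forward from the rib; behind it the bridge is bare.
- chisel: Loose chisel, 270 mm, 26 mm blade, light wooden handle. Origin at the handle's ferrule end, on the bench; blade to +x. Leave.
- inserts: Loose grey tray 100 x 70 x 30 mm with brass threaded inserts. Origin under its centre. Leave.
- sanding: Loose cork sanding block 110 x 62 x 39 mm with dark red paper. Origin under its centre. Leave.
- mallet: Loose round carver's mallet standing on its head, 94 mm diameter, 225 mm tall. Origin under its centre. Leave.
- glue: Loose yellow glue bottle, 60 mm diameter, 160 mm tall. Origin under its centre. Leave.
- square: Loose try square: dark stock 130 x 18 x 18 mm along x, steel blade 200 mm along +y. Origin under the middle of the stock. Leave.

How it is judged:
By the outcome, as a careful person would: the job done as asked, in the order asked, and still so for the second after the job is handed in, with the robot touching nothing.
It also fails if it takes over 54 s, if anything falls off the work surface, if the arm or the gripper's body presses on something with over 40 N, if the wrist force passes 120 N, or if a joint passes its speed limit or range.

## Robot

A 6-joint arm with a two-finger parallel gripper is mounted at the origin on the work surface. World frame = base frame: x ahead of the robot, y to its left, z up, the work surface at z = 0. Lengths are in m, angles in rad, forces in N, time in s.
With the tool pointing down it reaches from about 0.275 to 0.85 m from the base axis. Payload 19 kg.
Tool frame: the origin (TCP) lies midway between the tips of the shut fingers; the grasp point (between the pads) lies r.tcp_to_grasp behind it (r.tcp_to_grasp is the distance from the TCP to the grasp point, in m); y points along the fingers, x is the direction in which the jaws open and shut, and the axes are right-handed (so a half turn about y gives the same grasp; the last joint's range is limited). The gripper opens to 85 mm and grips with 20 to 120 N. Pads are 22 mm wide; open, the fingers measure 114 mm over their backs; the gripper's body (76 mm by 85 mm) begins 54 mm behind the grasp point. The pads swing forward as they close: fully open they stand 13 mm farther back than shut.
Start: joints at [-0.134, 0.15, 1.437, -0, 1.554, -0.134], TCP at [0.575, -0, 0.231] pointing down, gripper open.
Joint ranges: [-2.8, 2.8], [-0.68, 2.1], [0.12, 2.68], [-1.39, 4.53], [0.16, 2.79], [-2.81, 2.81]. Speed limits (rad/s): [1.89, 1.89, 2.22, 3.01, 3.01, 3.01].

## Interface

Orientations are given as a 3x3 rotation matrix whose columns are the frame's x, y, z axes.
In Python, from plant import r gives the robot as it stands.
- The arm moves only by the shell command python3 -m crank 'ROWS' [FORCE]. ROWS is JSON, a list that holds one entry, the list of rows, each a list of 5 numbers: the opening, from 0 (shut) to 1 (fully open), then the shift along the tool's x, y, z in m, then the turn about the tool's y in rad. A call has 1 to 8 rows; each row is the pose to reach, as a shift and turn from the pose commanded when the call began, along the tool's axes at that moment; what a row does not reach only later rows make up. A row lasts 1/12 s, in which the tool goes at most 41.7 mm and 7.16 degrees, less where a joint would pass 70% of its speed; a pose out of reach is approached as far as the arm can. A call with a gripper value outside its range is refused whole. The fingers move at their own pace and stop on an object; FORCE is the grip in N (left out, the last holds). Time passes only in rows, so rows that repeat a pose let the fingers close. It gives the time, the measured TCP pose, the force and the opening at its end, in the units of the state.
- r.observe(): the state, without advancing time (a new reading comes with each control period).
- r.get_image(name): name is "scene" or "side" or "wrist"; returns a dict with "img" (384x512x3 uint8, red, green, blue), "z_map" (384x512 float32, m along the optical axis (not along the pixel's ray), 0 where there is no reading), "fx", "fy", "cx", "cy" (pixels), "R" (3x3) and "t" (3): a world point X has camera coordinates R X + t. Camera axes: x right, y down, z forward; pixel columns grow to the right and rows downward; lengths in m; the calibration is good to about 2 mm. The wrist camera is an equidistant fisheye: a pixel r from the principal point sees the ray r / f radians off the axis. A picture is of the moment at which its call begins.
- r.job_done(): hands the job in, once; it reports no verdict.
Trained networks look in a picture, given as the dict that the camera call returned (one of the last four; its "shot" number tells which), for a name from the list of things; names that differ only in an ending like _2 or _b are one class to them, and where a whole thing is asked for, a point or a joint stands for the part that bears it (a point fixed in the world has none). Each returns a list of dicts, best first, with "p" (0 to 1); they miss things now and then, are a little off and sometimes report something else, mostly with a low value. They report only what shows in the picture. A call takes as long as a camera call.
- r.trace(query, picture): "mask" (384x512 bool, what is visible of it) and "pixel" ([column, row] in pixels, amid what is visible of it).
- r.landmark_of(query, picture): "pixel" ([column, row] in pixels: a listed point, or the origin of a listed thing).
The state is a dict: "time": time; "qpos": joint angles; "qd": joint speeds; "effort": joint torques, N m; "tool_pos": TCP position; "eef_rot": TCP orientation; "contact_force": force on the tool from outside, world axes, zero at the start; "wrist_torque": the same for the moment, N m; "gripper_width": finger opening in m.
Only numpy, scipy, OpenCV 4.12 (cv2) and the standard library are available. Lean on these libraries where they do the work, as an engineer would, in place of code of your own. Each camera call takes 0.05 s, during which the arm holds its last target. There are 200 camera calls.

## Working session

There is one attempt and no reset: what is moved stays moved. The work goes in short steps, Python scripts to look and compute and a shell command to move; the robot and the scene stay as the last step left them, time stands still between calls to the robot, and variables do not carry over. Pictures are saved under pics/ and viewed, about 8 in all and at most 12, crops included, and the job is handed in when it is done.

```bash
ls; mkdir -p pics; cat > h.py <<'E'
import numpy as np,cv2
from plant import r
def save(p,name,crop=None,s=1):
    im=p["img"][:,:,::-1]
    if crop: im=im[crop[1]:crop[3],crop[0]:crop[2]]
    cv2.imwrite("pics/"+name,cv2.resize(im,None,fx=s,fy=s,interpolation=cv2.INTER_CUBIC))
def world(p,px,z=None,fish=False):
    u,v=px
    a=np.array([(u-p["cx"])/p["fx"],(v-p["cy"])/p["fy"]])
    if fish:
        th=np.hypot(*a); d=np.array([*(a/th*np.sin(th)),np.cos(th)])
    else: d=np.array([*a,1.])
    if z is None:
        zz=p["z_map"][int(round(v)),int(round(u))]; X=d/d[2]*zz
        return p["R"].T@(X-p["t"])
    c=-p["R"].T@p["t"]; w=p["R"].T@d
    return c+w*(z-c[2])/w[2]
E
python3 - <<'E'
from h import *
o=r.observe(); print(o["time"],o["tool_pos"],o["eef_rot"].round(3) if hasattr(o["eef_rot"],'round') else o["eef_rot"],r.tcp_to_grasp)
Z={"chuck_front":.2,"vise_top":.085,"scale_pointer":.230,"gear_rib":.241,"drill":0,"clutch_grip":.2}
ims=[]
for n in("scene","side","wrist"):
    p=r.get_image(n); ims.append(p["img"])
    for q,z in Z.items():
        for d in r.landmark_of(q,p)[:1]:
            print(n,q,round(d["p"],2),np.round(d["pixel"],1),world(p,d["pixel"],z,n=="wrist").round(4))
a=np.hstack([ims[0],ims[1]])
cv2.imwrite("pics/a.png",cv2.resize(a[:,:,::-1],(800,300)))
cv2.imwrite("pics/b.png",ims[2][:,:,::-1]); cv2.imwrite("pics/scene.png",ims[0][:,:,::-1])
E
```

```text
pics
0.0 [ 5.74752851e-01 -2.16170994e-06  2.30713726e-01] [[ 1.    -0.001  0.   ]
 [-0.     0.     1.   ]
 [-0.001 -1.     0.   ]] 0.0187
scene chuck_front 0.93 [315.  137.4] [0.5211 0.2172 0.2   ]
scene vise_top 0.63 [277.9 189. ] [0.5319 0.0811 0.085 ]
scene scale_pointer 0.76 [295.5 141.5] [0.5329 0.1354 0.23  ]
scene drill 0.61 [281.2 204.2] [ 0.5202  0.105  -0.    ]
scene clutch_grip 0.56 [302.8 145.3] [0.5285 0.1666 0.2   ]
side chuck_front 0.7 [201.1 146. ] [0.53   0.2331 0.2   ]
side vise_top 0.56 [230.2 206.1] [0.5315 0.0763 0.085 ]
side scale_pointer 0.79 [215.9 153.7] [0.5266 0.1304 0.23  ]
side gear_rib 0.49 [230.9 157.4] [0.5433 0.0782 0.241 ]
side drill 0.68 [349.8 382.4] [ 0.5113 -0.4427  0.    ]
side clutch_grip 0.51 [211.2 157.9] [0.5259 0.1615 0.2   ]
wrist gear_rib 0.57 [163.3 106.5] [0.5351 0.0711 0.241 ]
wrist drill 0.9 [216.   90.7] [0.5324 0.0874 0.    ]
```

View pics/a.png

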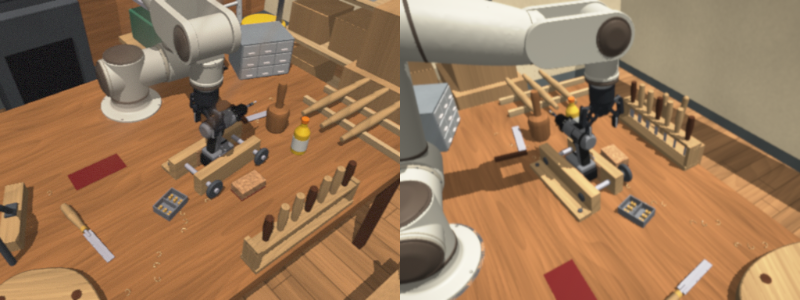

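View pics/b.png

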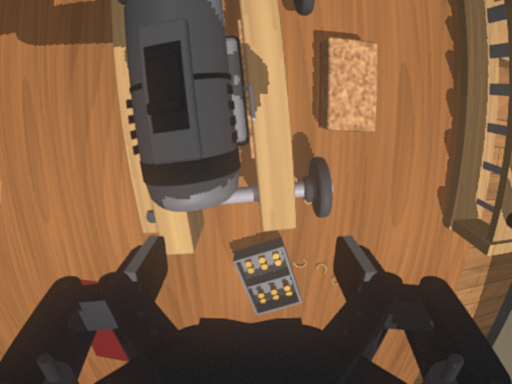

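The drill's chuck points to world +y. I'll go above and behind the rib with the fingers shut and look from there.

```bash
python3 -m crank '[[[0,0,-0.035,0,0],[0,-0.02,-0.045,0.02,0],[0,-0.04,-0.045,0.045,0],[0,-0.04,-0.045,0.045,0]]]' 30; cat > look.py <<'E'
import sys
from h import *
p=r.get_image("wrist"); print("cam",(-p["R"].T@p["t"]).round(3),"axis",p["R"][2].round(3), p["fx"])
o=r.observe(); print(round(o["time"],2),np.round(o["tool_pos"],4),np.round(o["contact_force"],1),o["gripper_width"])
for q,z in {"chuck_front":.2,"scale_pointer":.230,"gear_rib":.241,"clutch_grip":.2,"vise_top":.085}.items():
    for d in r.landmark_of(q,p)[:1]:
        print(q,round(d["p"],2),np.round(d["pixel"],1),world(p,d["pixel"],z,True).round(4),world(p,d["pixel"],None,True).round(4))
save(p,sys.argv[1],eval(sys.argv[2]) if len(sys.argv)>2 else None,float(sys.argv[3]) if len(sys.argv)>3 else 1)
E
python3 look.py c.png
```

```text
time: 1.38
tool_pos: [0.533, 0.0478, 0.2778]
eef_rot: [[1.0, 0.002, -0.002], [0.002, 0.001, 1.0], [0.002, -1.0, 0.001]]
contact_force: [-0.7, -0.4, 0.3]
gripper_width: 0.0386
cam [0.532 0.119 0.42 ] axis [ 0.003 -0.282 -0.959] 297.3186396354542
1.43 [0.534  0.0465 0.2772] [ 0.3 -0.5 -0.2] 0.030752040534808817
scale_pointer 0.58 [244.9  79.4] [0.5292 0.1346 0.23  ] [0.5292 0.1345 0.2303]
gear_rib 0.67 [253.3 178.8] [0.5345 0.0726 0.241 ] [0.5345 0.0726 0.241 ]
clutch_grip 0.61 [239.8  53.8] [0.5251 0.1563 0.2   ] [0.5259 0.1518 0.2265]
```

View pics/c.png

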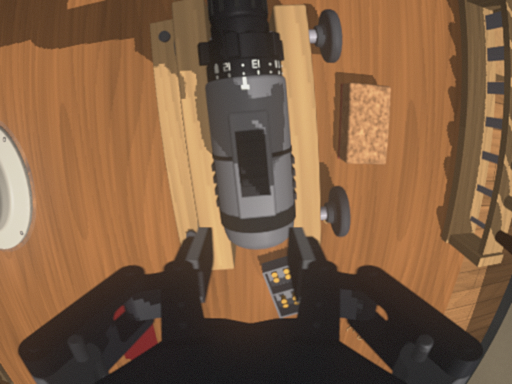

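View: the rib block is at pixel (253,178), the pointer at (245,79), the collar at (240,55). The measured heights agree (0.241 and 0.230). The drill is yawed about 5°. Next: align, shut and go down behind the rib.

```bash
python3 -m crank '[[[0,0,0,0,-0.085],[0,0,0,0,-0.085],[0,0,0.020,-0.002,-0.085],[0,0,0.0395,-0.002,-0.085],[0,0,0.0395,-0.002,-0.085],[0,0,0.0395,0.010,-0.085],[0,0,0.0395,0.010,-0.085]]]' 30; python3 look.py d.png "(150,0,350,240)" 2.4
```

```text
time: 2.27
tool_pos: [0.5353, 0.0562, 0.2377]
eef_rot: [[0.996, 0.0, -0.084], [0.084, 0.001, 0.996], [0.0, -1.0, 0.001]]
contact_force: [0.3, -0.7, -0.0]
gripper_width: -0.0003
cam [0.529 0.128 0.38 ] axis [ 0.025 -0.282 -0.959] 297.3186396354542
2.32 [0.5354 0.0557 0.2379] [-0.2 -0.5  0.6] -0.0001849424563754619
chuck_front 0.52 [367.9 139.9] [0.6059 0.113  0.2   ] [0.6748 0.1001 0.0394]
scale_pointer 0.78 [254.4  89.1] [0.5303 0.1347 0.23  ] [0.5304 0.1348 0.2282]
gear_rib 0.96 [254.  217.4] [0.5354 0.0715 0.241 ] [0.5354 0.0718 0.2419]
clutch_grip 0.57 [250.8  50.4] [0.5266 0.1597 0.2   ] [0.5269 0.155  0.2266]
```

View pics/d.png

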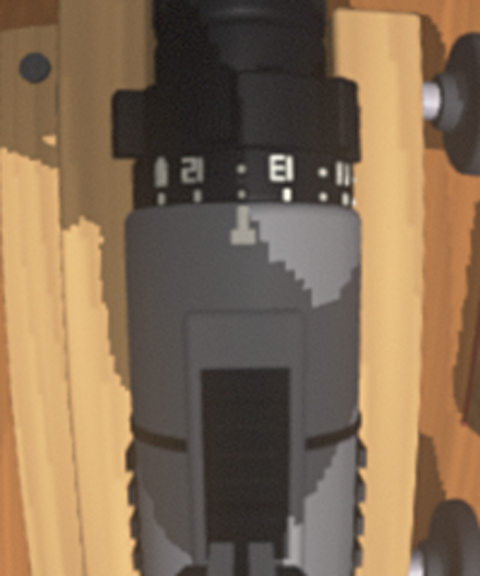

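The scale reads 14 (the dot between 13 and 15), so 7 is −140° away. Ribs should stand at −10°, −70° and +50°, and the picture agrees. Now I'll push the gear selector forward.

```bash
python3 -m crank '[[[0,0,0,0.005,0],[0,0,0,0.010,0],[0,0,0,0.014,0],[0,0,0,0.016,0],[0,0,0,0.016,0],[0,0,0,0.016,0]]]'; python3 look.py e.png "(130,150,390,384)" 2.4
python3 - <<'E'
from h import *
p=r.get_image("scene")
for q in("mallet","glue","square"):
    for d in r.landmark_of(q,p)[:1]: print(q,d["p"],world(p,d["pixel"],0).round(3))
E
```

```text
time: 3.07
tool_pos: [0.5338, 0.0696, 0.237]
eef_rot: [[0.996, 0.0, -0.084], [0.084, -0.003, 0.996], [0.0, -1.0, -0.003]]
contact_force: [0.1, -17.8, 2.2]
gripper_width: 0.0003
cam [0.527 0.142 0.379] axis [ 0.025 -0.285 -0.958] 297.3186396354542
3.12 [0.5338 0.0696 0.237 ] [  0.2 -17.5   2.1] -9.404893995540212e-05
scale_pointer 0.97 [252.1 115. ] [0.5288 0.135  0.23  ] [0.5288 0.135  0.2299]
gear_rib 0.66 [253.8 223. ] [0.5341 0.0821 0.241 ] [0.5341 0.0821 0.241 ]
clutch_grip 0.88 [251.1  74.9] [0.5265 0.1578 0.2   ] [0.5266 0.1555 0.225 ]
mallet 0.72 [0.499 0.413 0.   ]
glue 0.73 [0.645 0.391 0.   ]
square 0.67 [0.358 0.318 0.   ]
```

View pics/e.png

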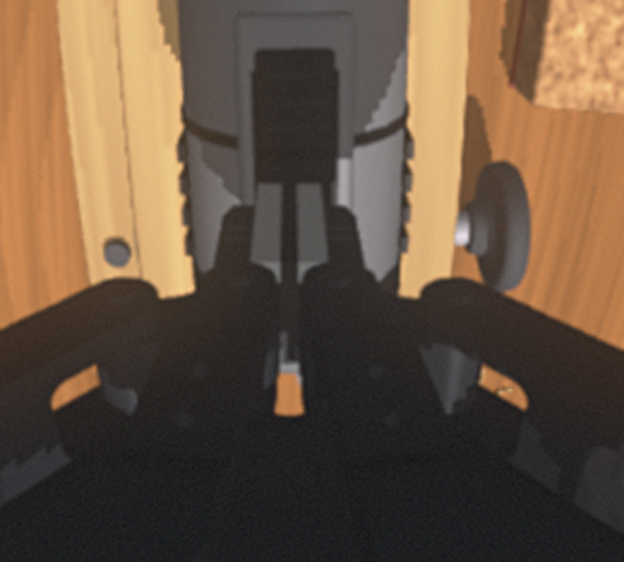

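Gear: the rib moved to about 53 mm behind the pointer and 17 N is being met there, so it is at the front stop. Fingertips look about 15 mm across. Now retreat, rise, and come down on the right of the collar.

```bash
python3 -m crank '[[[0,0,0,-0.004,0],[0,0,-0.030,-0.004,0],[0,0.02,-0.030,0.03,0],[0,0.041,-0.030,0.065,0],[0,0.041,-0.030,0.089,0],[0,0.041,0,0.089,0],[0,0.041,0.025,0.089,0],[0,0.041,0.025,0.089,0]]]'; python3 - <<'E'
from h import *
p=r.get_image("wrist"); q=r.get_image("side"); s=r.get_image("scene")
a=cv2.resize(p["img"][120:384,100:400],(450,396)); b=cv2.resize(q["img"][80:230,130:290],None,fx=2.64,fy=2.64)[:396,:350]
cv2.imwrite("pics/f.png",np.hstack([a,b])[:,:,::-1])
for d in r.landmark_of("gear_rib",p)[:1]+r.landmark_of("clutch_grip",p)[:1]: print(d["p"],d["pixel"],world(p,d["pixel"],.241,True),world(p,d["pixel"],None,True))
E
```

```text
time: 4.23
tool_pos: [0.5661, 0.1643, 0.2075]
eef_rot: [[0.996, -0.004, -0.086], [0.086, 0.001, 0.996], [-0.004, -1.0, 0.001]]
contact_force: [0.1, 0.6, 0.5]
gripper_width: 0.0003
0.7 [174.2, 142.3] [0.53221255 0.21915817 0.241     ] [0.52305498 0.21364951 0.20477062]
0.77 [179.4, 239.2] [0.53487066 0.17905645 0.241     ] [0.53015736 0.16834023 0.22036573]
```

View pics/f.png

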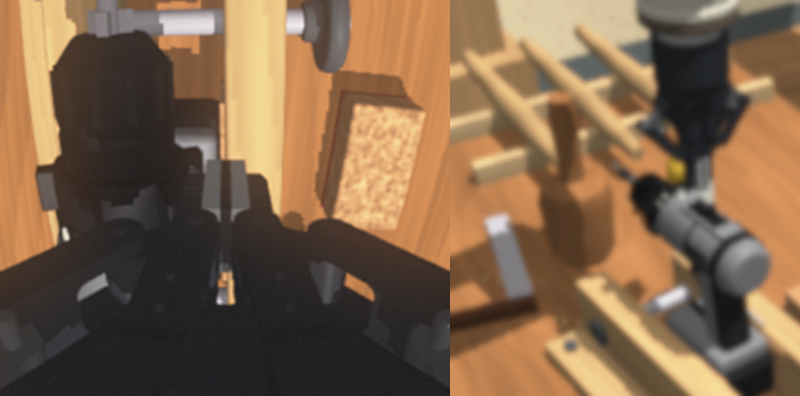

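```bash
python3 -m crank '[[[0,-0.007,-0.0025,0,0],[0,-0.012,-0.0085,0,0],[0,-0.018,-0.013,0,0],[0,-0.025,-0.016,0,0],[0,-0.032,-0.016,0,0],[0,-0.038,-0.016,0,0],[0,-0.043,-0.016,0,0],[0,-0.043,-0.016,0,0]]]'; python3 -m crank '[[[0,0.004,0,0,0],[0,0.004,-0.030,0,0],[0,0.004,-0.040,-0.03,0],[0,0.004,-0.040,-0.07,0],[0,0.004,-0.040,-0.085,0],[0,0.004,-0.040,-0.085,0]]]'; python3 look.py g.png "(170,30,340,200)" 3
```

```text
time: 5.15
tool_pos: [0.5229, 0.1594, 0.2277]
eef_rot: [[0.996, -0.001, -0.085], [0.085, -0.0, 0.996], [-0.001, -1.0, 0.0]]
contact_force: [-0.2, 0.3, -0.1]
gripper_width: -0.0002
time: 5.65
tool_pos: [0.5359, 0.0722, 0.2676]
eef_rot: [[0.997, -0.0, -0.082], [0.082, -0.001, 0.997], [-0.001, -1.0, -0.001]]
contact_force: [-0.4, 0.8, -0.2]
gripper_width: -0.0002
cam [0.529 0.144 0.41 ] axis [ 0.023 -0.283 -0.959] 297.3186396354542
5.7 [0.5357 0.0737 0.2675] [-0.6  0.4 -0. ] 0.00014823558956607956
chuck_front 0.9 [247.4   5.7] [0.5219 0.2143 0.2   ] [0.5225 0.2088 0.2165]
scale_pointer 0.85 [246.8 117.1] [0.5283 0.1348 0.23  ] [0.5283 0.1348 0.229 ]
gear_rib 0.84 [249.7 206.7] [0.5344 0.0822 0.241 ] [0.5343 0.0825 0.2419]
clutch_grip 0.67 [244.3  80.1] [0.5243 0.1593 0.2   ] [0.5249 0.1574 0.2258]
```

View pics/g.png

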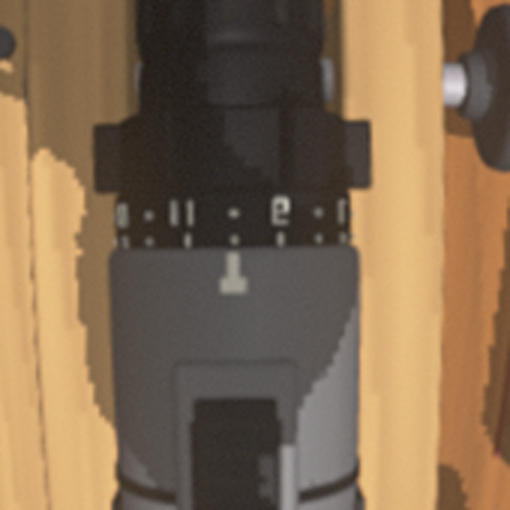

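The scale reads 10 exactly (dot at the pointer, 11 on the left, 9 on the right), as predicted. Gear rib is still 53 mm from the pointer. One more 60° stroke.

```bash
python3 -m crank '[[[0,0.031,0,0.035,0],[0,0.031,0,0.07,0],[0,0.031,0,0.085,0],[0,0.031,0,0.085,0],[0,0.031,0.030,0.085,0],[0,0.031,0.051,0.085,0],[0,0.031,0.051,0.085,0]]]'; python3 -m crank '[[[0,-0.004,-0.0035,0,0],[0,-0.010,-0.008,0,0],[0,-0.017,-0.011,0,0],[0,-0.024,-0.011,0,0],[0,-0.030,-0.011,0,0],[0,-0.035,-0.011,0,0],[0,-0.035,-0.011,0,0]]]'; python3 -m crank '[[[0,0.004,0,0,0],[0,0.004,-0.030,0,0],[0,0.004,-0.040,-0.03,0],[0,0.004,-0.040,-0.07,0],[0,0.004,-0.040,-0.085,0],[0,0.004,-0.040,-0.085,0]]]'; python3 look.py i.png "(170,30,340,240)" 2.8
```

```text
time: 6.53
tool_pos: [0.5594, 0.1629, 0.2146]
eef_rot: [[0.996, 0.001, -0.086], [0.086, 0.0, 0.996], [0.001, -1.0, 0.0]]
contact_force: [1.1, 0.6, 2.0]
gripper_width: 0.0001
time: 7.12
tool_pos: [0.523, 0.1594, 0.228]
eef_rot: [[0.996, -0.0, -0.085], [0.085, 0.0, 0.996], [-0.0, -1.0, 0.0]]
contact_force: [0.0, 0.8, -0.5]
gripper_width: 0.0002
time: 7.62
tool_pos: [0.5359, 0.0721, 0.2676]
eef_rot: [[0.997, -0.0, -0.082], [0.082, -0.001, 0.997], [-0.0, -1.0, -0.001]]
contact_force: [0.6, -0.1, -0.3]
gripper_width: 0.0004
cam [0.529 0.144 0.41 ] axis [ 0.024 -0.283 -0.959] 297.3186396354542
7.67 [0.5358 0.0736 0.2675] [0.5 0.2 0.2] 0.00033176073399831835
chuck_front 0.66 [247.1   4.1] [0.5216 0.2156 0.2   ] [0.5222 0.2103 0.2155]
scale_pointer 0.8 [249.  117.8] [0.5297 0.1345 0.23  ] [0.5297 0.1344 0.2292]
gear_rib 0.85 [251.5 203.5] [0.5353 0.0842 0.241 ] [0.5353 0.0843 0.2411]
clutch_grip 0.82 [248.2  82.2] [0.5271 0.158  0.2   ] [0.5274 0.1562 0.2259]
```

View pics/i.png

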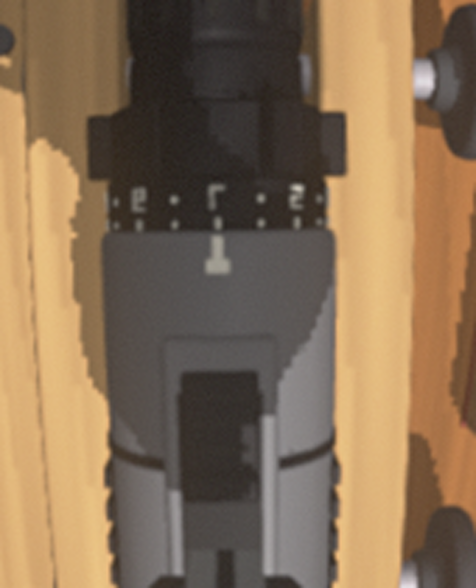

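7 stands at the pointer. Both checks are good, so I'll retreat clear and hand in.

```bash
python3 -m crank '[[[0,0,-0.03,0,0],[0,0,-0.06,0,0],[0,0,-0.06,0,0]]]'; python3 -c "
from plant import r
print(r.job_done())"
```

```text
time: 8.17
tool_pos: [0.5361, 0.0759, 0.3332]
eef_rot: [[0.996, 0.006, -0.086], [0.086, 0.0, 0.996], [0.006, -1.0, -0.001]]
contact_force: [0.6, 0.5, 1.3]
gripper_width: -0.0002
the job is handed in; nothing more can be done
None
```

The drill is in low gear with the clutch collar at 7. The job was handed in at about 8 s, with no verdict reported.

- **Gear:** I pushed the selector forward with the shut fingertips until it met about 17 N, against about 4 N of sliding friction, so it was at its stop. Three later measurements put the rib 53, 53 and 51 mm behind the pointer. At the stop it should be 52 mm, so they agree within the measuring error.
- **Clutch:** the collar started at 14. Two strokes on its ribs, 80° and 60°, took it to 10 and then 7. The last picture shows the 7 squarely at the white pointer.
- **Clearance:** the arm then rose clear, with the tips at z = 0.33 m and no contact force. The other things on the bench were never approached, but I did not measure them again at the end.

The networks gave two wrong answers with the gripper close by: once for the chuck front and once for the gear rib. The computed positions were clearly wrong, so I ignored both.

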